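# Unlock the desk safe with its key and put the key back

## Task

Unlock the small steel safe on the desk: take the key with the round bow out of the key block, push it fully home into the keyhole on the safe's lock plate, turn it clockwise to its stop so that the lid springs up, then turn it back home, draw it out and stand it fully down in its own slot in the key block again. The lock is stiff to a crooked key: feel your way in and never force the key; leave the other keys and the things on the desk where they are.

Things in the scene. Friction and masses are not known exactly. Their poses are not given: they have to be found in the camera images.
- key_grip (a point): Safe key: middle of its round black bow, the place to grip: an upright disc 30 mm in diameter (in the point's x-z plane), 9 mm thick along y. The key stands upright in the key block, z up; a steel shank 7 mm in diameter runs down the z axis from the bow. 45 g.
- safe_key: The same key, same axes; origin on its axis at the underside of its stop collar (14 mm in diameter, 3 mm high), 34 mm below the middle of the bow. Treat it gently in the lock: 15 N along it or 0.15 N m of twist are plenty to feel a stop; 60 N on the bit or the nose is forcing it.
- key_bit (a point): Middle of the key's single bit: a flat steel flag, 4 mm thick along y, that reaches from the key's axis 14 mm in its +x direction, from 6.5 to 15.5 mm below the collar's underside (this point is 7 mm off the axis, 45 mm below the bow's middle).
- key_tip (a point): End of the key's shank, on its axis, 21.5 mm below the collar's underside and 55.5 mm below the bow's middle. The last 3 mm taper from 7 to 5.4 mm in diameter.
- keyhole (a point): Where the keyhole should be, on the top of the level lock plate (56 x 56 x 5 mm steel, top 103 mm above the desk, 3 mm above the deck). Fitted by hand: the real hole lies up to 5 mm off in this point's x and y, not turned. x points to the lid, z up. Round hole 9.4 mm in diameter with a slot 7 mm wide running from it in +x to 15.6 mm from its centre.
- lock_plug (a point): The lock's plug, 14 mm under the keyhole; below the bit a guide 9 mm wide takes the shank's end. Key home: upright, bit to +x, collar resting on the plate; only then can it turn. Clockwise from above it turns the plug, with about 0.2 rad of play either way and under 0.1 N m of friction, to a hard stop at 1.1 rad; back home is a hard stop too. Away from home the plate holds the bit in.
- safe_lid (a joint): Opening angle of the safe's lid, rad: 0 shut and latched. The latch lets go in the last 0.1 rad before the key's stop; then a spring lifts the lid to 0.36 rad and it stays up. It is hinged at the back; its front edge lies 53 mm behind the keyhole and rises 45 mm.
- safe: The safe: a grey steel box 230 mm deep (x) x 260 mm wide (y) x 100 mm high, front face to -x, with a folded handle 12 mm proud of it; origin at the centre of its underside. It does not move. The lock plate is in the middle of the fixed front deck (keyhole 38 mm behind the front face), the lid behind it.
- key_block: Dark wooden key block, 172 (x) x 52 (y) x 32 mm high, fixed; origin at the centre of its underside. Three slots in a row at x = -54, 0, +54 mm hold one key each, in any order, collar on the block's top, bit to the block's +x. Each slot, 21.5 x 11 mm, reaches from 5.5 mm on the -x side of the key's axis to 16 mm on its +x side, right through the block.
- desk_key: Another key, with a square bow (27 x 27 mm), in the key block; origin at the underside of its collar. Leave it.
- file_key: A third key, with a narrow upright bow (15 x 33 mm), in the key block; origin at the underside of its collar. Leave it.
- mouse: Cordless mouse, 111 x 60 x 36 mm, loose; origin at the centre of its underside.
- glasses_case: Dark spectacle case, 58 x 155 x 36 mm, loose; origin at the centre of its underside.
- eraser: Eraser, 21 x 45 x 12 mm, loose; origin at the centre of its underside.

How it is judged:
On the way, in this order (a step that is already met when the one before it is completed fails the run):
1. the key is fully in the lock, its collar on the lock plate and its bit at home (horizontal distance between key_grip and keyhole below 0.011 m and z of key_grip in the frame of keyhole below 0.0362 m and angle between the x axis of key_grip and the x axis of keyhole, either way round below 0.25 rad and angle between key_grip's own z axis and vertical below 0.14 rad), for 0.1 s.
2. the key, in the lock, is turned to its stop and the lid springs up (horizontal distance between key_grip and keyhole below 0.011 m and z of key_grip in the frame of keyhole below 0.0362 m and angle between the x axis of key_grip and the x axis of keyhole, either way round above 0.95 rad and value of joint safe_lid above 0.2 rad), for 0.1 s.
3. the key, still in the lock, is turned back home (horizontal distance between key_grip and keyhole below 0.011 m and z of key_grip in the frame of keyhole below 0.0362 m and angle between the x axis of key_grip and the x axis of keyhole, either way round below 0.2 rad).
4. the key is drawn out of the lock, clear of the plate (z of key_grip in the frame of keyhole above 0.058 m).
At the end, for the whole second after the job is handed in: The safe's lid has sprung up (over 0.25 rad), and the safe key stands upright (within 0.15 rad), released and at rest, fully down in its own slot of the key block, within 8 mm of where it stood (distance of key_grip from where it was at the start of the episode below 0.008 m and angle between key_grip's own z axis and vertical below 0.15 rad and value of joint safe_lid above 0.25 rad and linear speed of safe_key below 0.03 m/s); the robot touches nothing.
It fails at once if the key is forced: it presses on the safe or its lock with more than 60 N (contact force between safe_key and safe above 60 N).
It fails at once if another key is moved by more than 15 mm, or a thing on the desk by more than 30 mm (distance of any of desk_key, file_key from where it was at the start of the episode above 0.015 m or distance of any of mouse, glasses_case, eraser from where it was at the start of the episode above 0.03 m).
It also fails if it takes over 72 s, if anything falls off the work surface, if the arm or the gripper's body presses on something with over 40 N, if the wrist force passes 120 N, or if a joint passes its speed limit or range.

## Robot

A 6-joint arm with a two-finger parallel gripper is mounted at the origin on the work surface; the furniture and walls round the work are solid. World frame = base frame: x ahead of the robot, y to its left, z up, the work surface at z = 0. Lengths are in m, angles in rad, forces in N, time in s.
With the tool pointing down it reaches from about 0.25 to 0.725 m from the base axis. Payload 9.7 kg.
Tool frame: the origin (TCP) lies midway between the tips of the shut fingers; the grasp point (between the pads) lies ctrl.tcp_to_grasp behind it (ctrl.tcp_to_grasp is the distance from the TCP to the grasp point, in m); z points along the fingers, y is the line along which they close (so a half turn about z gives the same grasp; the last joint's range is limited). The gripper opens to 85 mm and grips with 20 to 120 N. Pads are 22 mm wide; open, the fingers measure 114 mm over their backs; the gripper's body (76 mm by 85 mm) begins 54 mm behind the grasp point. The pads swing forward as they close: fully open they stand 13 mm farther back than shut.
Start: joints at [-1.104, 0.087, 0.176, 1.66, 0, 1.571], TCP at [0.248, -0.491, 0.231] pointing down, gripper open.
Joint ranges: [-3.13, 3.13], [-0.85, 1.81], [-1.15, 1.24], [-2.2, 2.28], [-1.44, 1.52], [-3.14, 3.14]. Speed limits (rad/s): [2.22, 2.22, 2.57, 3.14, 3.14, 3.14].

## Interface

Orientations are given as a unit quaternion [w, x, y, z].
In Python, from rig import status, camera, order, cut_out, ctrl gives the robot as it stands. The module is installed in compiled form; this text tells all that it offers.
- The arm moves only by the tool drive_tool, never from a script. Its argument "plan" is a list of rows, each a list of 3 entries, a list of its own where there are three numbers: the shift along the tool's x, y, z in mm, then the turn, a rotation vector about the tool's x, y, z in rad, then the closure in counts, from 0 (fully open) to 255 (shut). In form: [[[tx, ty, tz], [wx, wy, wz], grip], ...]. A call has 1 to 10 rows; each row is the pose to reach, as a shift and turn from the pose commanded when the call began, along the tool's axes at that moment; what a row does not reach only later rows make up. A row lasts 1/10 s, in which the tool goes at most 50 mm and 8.59 degrees, less where a joint would pass 70% of its speed; a pose out of reach is approached as far as the arm can. A call with a gripper value outside its range is refused whole. The fingers move at their own pace and stop on an object; the grip force is fixed at half the most. Time passes only in rows, so rows that repeat a pose let the fingers close. It gives the time, the measured TCP pose, the force, the opening and the grip force at its end, in the units of the state.
- status.get_state(): the state, without advancing time (a new reading comes with each control period).
- camera(name): name is "scene" or "top"; returns a dict with "img" (384x512x3 uint8, blue, green, red), "intrinsics" (3x3 intrinsics, pixels), "D" ([k1, k2, p1, p2, k3] as OpenCV has them; the pictures are not rectified), "R" (3x3) and "t" (3): a world point X has camera coordinates R X + t. Camera axes: x right, y down, z forward; pixel columns grow to the right and rows downward; lengths in m; the calibration is good to about 2 mm. A picture is of the moment at which its call begins. There is no depth.
- order.hand_in(): hands the job in; it is judged then, once.
Trained networks look in a picture, given as the dict that the camera call returned (one of the last four; its "shot" number tells which), for a name from the list of things; names that differ only in an ending like _2 or _b are one class to them, and where a whole thing is asked for, a point or a joint stands for the part that bears it (a point fixed in the world has none). Each returns a list of dicts, best first, with "p" (0 to 1); they miss things now and then, are a little off and sometimes report something else, mostly with a low value. They report only what shows in the picture. A call takes as long as a camera call.
- cut_out(picture, label): "region" (384x512 bool, what is visible of it) and "rect" ([left, top, right, bottom] in pixels, round what is visible of it).
The state is a dict: "time": time; "q": joint angles; "joint_velocities": joint speeds; "joint_torque": joint torques, N m; "position": TCP position; "tcp_rot": TCP orientation; "contact_force": force on the tool from outside, world axes, zero at the start; "torque": the same for the moment, N m; "opening": opening from 0.0 (shut) to 1.0 (fully open); "grip_force": force on a finger pad.
Only numpy, scipy, OpenCV 4.12 (cv2) and the standard library are available. Lean on these libraries where they do the work, as an engineer would, in place of code of your own. Each camera call takes 0.05 s, during which the arm holds its last target. There are 200 camera calls.

## Working session

There is one attempt and no reset: what is moved stays moved. The work goes in short steps, Python scripts to look and compute and a tool call to move; the robot and the scene stay as the last step left them, time stands still between calls to the robot, and variables do not carry over. Pictures are saved under pics/ and viewed, at most 10 in all, crops included, and the job is handed in when it is done.

Besides the shell and the picture viewer there is one more tool, called after ">>>" by a JSON object that holds its "fn" and its "kwargs". drive_tool: Moves the arm, as the interface text tells. Its arguments: {"type":"object","properties":{"plan":{"type":"array","items":{"type":"array"}}},"required":["plan"]}

```bash
mkdir -p pics; python3 - <<'E'
from rig import status,camera,cut_out,ctrl
import cv2,numpy as np,pickle
s=status.get_state();print(s,ctrl.tcp_to_grasp)
for n in("scene","top"):
    c=camera(n);cv2.imwrite(f"pics/{n}0.png",c["img"]);pickle.dump(c,open(n+".pkl","wb"))
    print(n,c["intrinsics"],c["D"],c["R"],c["t"])
    for l in("safe_key","key_grip","keyhole","safe","key_block","desk_key","file_key","mouse","glasses_case","eraser"):
        try:
            for d in cut_out(c,l)[:2]:
                m=d["region"];ys,xs=np.nonzero(m);print(l,round(d["p"],2),np.round(d["rect"],1),m.sum(),xs.mean().round(1),ys.mean().round(1))
        except Exception as e:print(l,e)
E
```

```text
{'time': 0.0, 'q': array([-1.10403832e+00,  8.74739137e-02,  1.75126546e-01,  1.65979734e+00,
        6.68298120e-06,  1.57081294e+00]), 'joint_velocities': array([-0.00061688,  0.00018551,  0.00072357, -0.00118425,  0.00121059,
        0.00024946]), 'joint_torque': array([-3.30603802e-05, -5.20389855e+01,  4.64800358e+01,  1.62167352e-02,
        4.97034171e-05,  1.57092677e-05]), 'position': array([ 0.24739469, -0.49096143,  0.23057157]), 'tcp_rot': array([-6.56683530e-04,  9.72892201e-01,  2.31258103e-01, -1.52671693e-04]), 'contact_force': array([ 0.14527491, -0.67014841, -0.1464729 ]), 'torque': array([ 0.05156041, -0.03026423, -0.01020196]), 'grip_force': 0.0, 'opening': 1.0024146199941857} 0.0187
scene [[436.60290136   0.         256.37966553]
 [  0.         436.60290136 195.56624257]
 [  0.           0.           1.        ]] [-0.11996016  0.          0.          0.          0.        ] [[ 0.88410285 -0.46721074 -0.00873398]
 [-0.20901704 -0.37866811 -0.90162206]
 [ 0.41794023  0.79895218 -0.43243656]] [-0.46884224  0.16397128  0.92211217]
safe_key 0.68 [280.  257.2 290.6 280
[... 889 characters left out ...]
16726147]
 [ 0.16757977  0.00943399 -0.98581338]] [-0.03142083  0.52148825  0.9853015 ]
safe_key 0.59 [357.5 220.  363.3 230.6] 66 359.8 224.4
safe_key 0.21 [171.4 239.5 189.5 253.7] 137 182.0 246.7
key_grip 0.44 [353.7 218.7 361.1 229.3] 62 359.7 224.6
keyhole 0.69 [196.  124.8 302.3 234.8] 9991 247.4 180.5
safe 0.74 [195.9 125.1 305.4 231.5] 10081 247.6 180.6
key_block 0.7 [344.7 172.3 369.7 238.4] 1355 355.9 205.3
file_key 0.38 [355.  200.3 364.7 206.1] 56 360.3 202.7
file_key 0.35 [194.8 126.7 303.4 233.4] 10076 247.3 180.6
mouse 0.8 [295.  233.4 317.6 273.1] 748 306.8 250.9
glasses_case 0.6 [122.9 184.  154.5 239.9] 1292 137.8 212.6
eraser 0.16 [120.5 184.3 157.  243.6] 1321 138.1 212.8
```

```bash
python3 - <<'E'
import cv2
a=cv2.imread("pics/scene0.png")[150:310,190:360];b=cv2.imread("pics/top0.png")[115:280,115:385]
cv2.imwrite("pics/a.png",cv2.resize(a,None,fx=3.7,fy=3.7,interpolation=cv2.INTER_CUBIC))
cv2.imwrite("pics/b.png",cv2.resize(b,None,fx=2.96,fy=2.96,interpolation=cv2.INTER_CUBIC))
E
```

```text
(no output)
```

View pics/a.png

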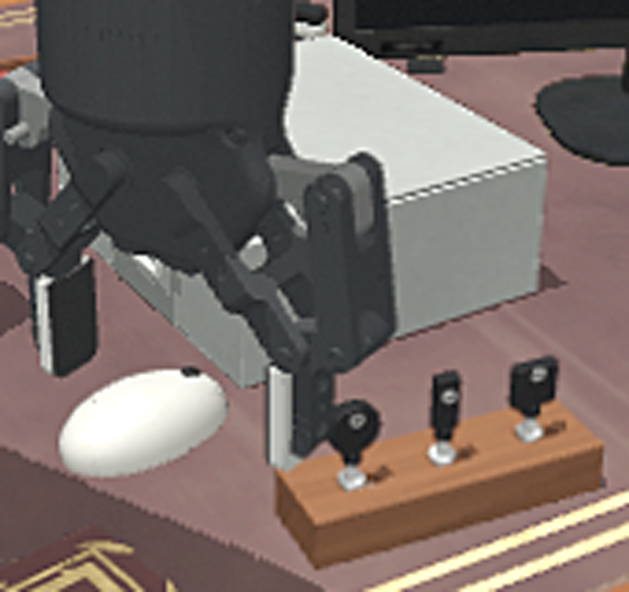

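View pics/b.png

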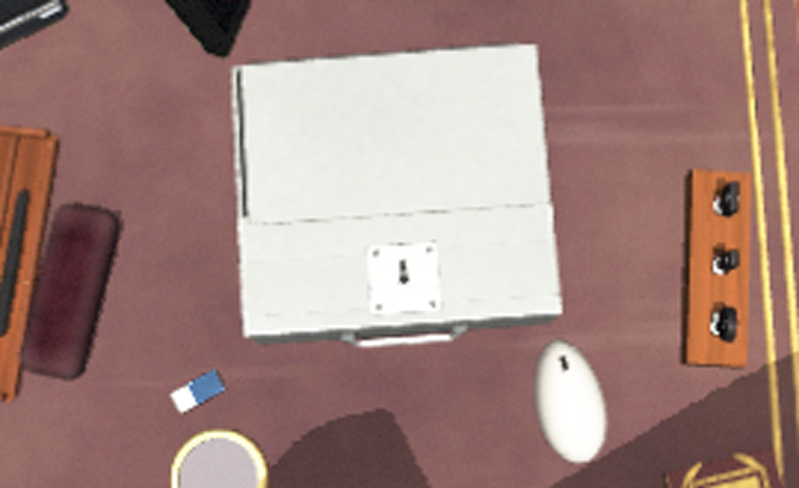

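The round-bow key is the one nearest the robot: scene crop (354,430), top crop (725,323). The keyhole is in the top crop at about (403,272), with its slot pointing up towards the lid. I'll zoom in for exact pixels.

```bash
python3 - <<'E'
import cv2,numpy as np
t=cv2.imread("pics/top0.png");s=cv2.imread("pics/scene0.png")
f=lambda im,x,y,w,h,k:cv2.resize(im[y:y+h,x:x+w],None,fx=k,fy=k,interpolation=cv2.INTER_NEAREST)
A=f(t,236,190,30,36,10)   # 300x360
B=f(t,342,168,32,75,8)[:600] # 256x600
im=np.zeros((600,760,3),np.uint8);im[:360,:300]=A;im[:600,310:566]=B
C=f(s,274,250,24,40,8);im[:320,568:760]=C
cv2.imwrite("pics/c.png",im)
E
```

```text
(no output)
```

View pics/c.png

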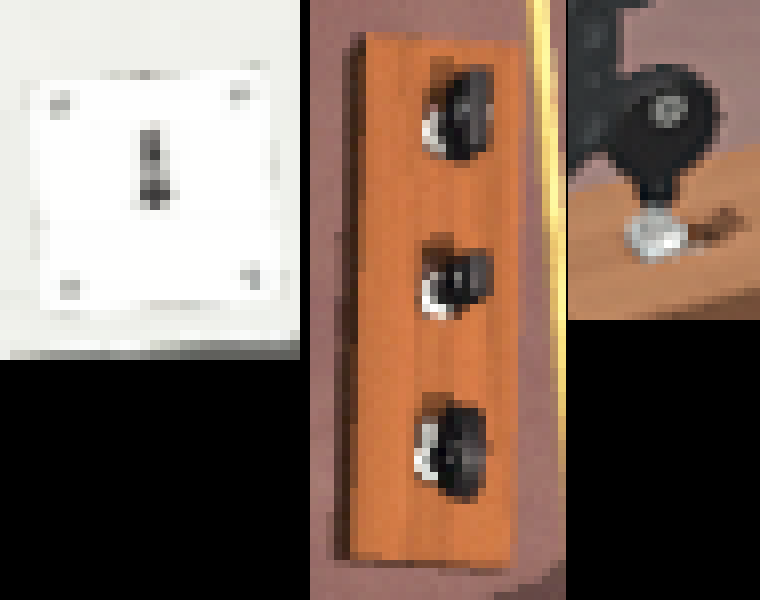

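The zoom shows the keyhole's round part at top pixel (250.8,208.5), about the plate's middle. The block's corners, the bow in the scene view at (285.5,263.6) and the collar at (284.4,278.5) are clear too.

```bash
cat > h.py <<'E'
import cv2,numpy as np,pickle
from scipy.spatial.transform import Rotation as Ro
def ray(c,p):
    u=cv2.undistortPoints(np.array([[p]],float),c["intrinsics"],np.array(c["D"]))[0,0]
    return -c["R"].T@c["t"], c["R"].T@np.r_[u,1]
def atz(c,p,z):
    o,d=ray(c,p);return o+d*(z-o[2])/d[2]
def proj(c,X):return cv2.projectPoints(np.array(X,float).reshape(-1,1,3),cv2.Rodrigues(c["R"])[0],c["t"],c["intrinsics"],np.array(c["D"]))[0][:,0]
def rot(s):w=s["tcp_rot"];return Ro.from_quat([w[1],w[2],w[3],w[0]])
E
python3 - <<'E'
from h import *
T=pickle.load(open("top.pkl","rb"));S=pickle.load(open("scene.pkl","rb"))
k=lambda x,y:(236+x/10-.5,190+y/10-.5);b=lambda x,y:(342+(x-310)/8-.5,168+y/8-.5)
C=[atz(T,b(*p),.032) for p in((365,35),(522,42),(512,570),(350,562))]
C=np.array(C);print(C);ce=C.mean(0)
print("len",np.linalg.norm(C[0]-C[3]),np.linalg.norm(C[1]-C[2]),"wid",np.linalg.norm(C[0]-C[1]),np.linalg.norm(C[2]-C[3]))
ax=(C[0]-C[3])+(C[1]-C[2]);yaw=np.arctan2(ax[1],ax[0]);e=np.array([np.cos(yaw),np.sin(yaw),0])
key=ce-.054*e;print("centre",ce,"yaw",yaw,"key",key)
key[2]=.066;print("proj bow scene",proj(S,key),"top",proj(T,key)); 
print("bow atz scene",atz(S,(285.5,263.6),.066),"collar scene",atz(S,(284.4,278.5),.035))
print("bow top",atz(T,b(465,450),.072),"collar top",atz(T,b(430,448),.035))
print("scene block corners")
P=[atz(T,k(*p),.103) for p in((60,104),(240,93),(70,287),(252,275))];P=np.array(P)
print("plate c",P.mean(0));a=(P[0]-P[2])+(P[1]-P[3]);print("yaw",np.arctan2(a[1],a[0]), np.arctan2(*(lambda d:(-d[0],d[1]) )( (P[0]-P[1])+(P[2]-P[3]))))
H=atz(T,k(153,190),.103);print("hole",H,"slot end",atz(T,k(151,127),.103))
# safe lid/deck edges
f=lambda x,y:(115+x/2.96-.5,115+y/2.96-.5)
Q=np.array([atz(T,f(*p),.1) for p in((233,67),(537,45),(561,313),(245,337))]);print(Q,Q.mean(0))
a=(Q[0]-Q[3])+(Q[1]-Q[2]);print("safe yaw",np.arctan2(a[1],a[0]))
E
```

```text
[[ 0.57105561 -0.29624581  0.032     ]
 [ 0.56726935 -0.34825584  0.032     ]
 [ 0.39391121 -0.3323767   0.032     ]
 [ 0.39808513 -0.28018054  0.032     ]]
len 0.17371494397195616 0.1740838641860618 wid 0.05214765888839647 0.052362780550906964
centre [ 0.48258033 -0.31426472  0.032     ] yaw -0.09197706007561851 key [ 0.42880858 -0.30930496  0.032     ]
proj bow scene [[284.93879516 265.09508419]] top [[360.23575498 224.31801296]]
bow atz scene [ 0.43232462 -0.30555757  0.066     ] collar scene [ 0.42827504 -0.30949272  0.035     ]
bow top [ 0.42968439 -0.30946349  0.072     ] collar top [ 0.433736   -0.30769523  0.035     ]
scene block corners
plate c [ 0.47181276 -0.03792838  0.103     ]
yaw 0.034961203605190956 0.03615134068269986
hole [ 0.47168737 -0.03732753  0.103     ] slot end [ 0.48710733 -0.03722239  0.103     ]
[[ 0.65692348  0.10321879  0.1       ]
 [ 0.66840351 -0.15561193  0.1       ]
 [ 0.43988348 -0.16509743  0.1       ]
 [ 0.42727045  0.09332119  0.1       ]] [ 0.54812023 -0.03104234  0.1       ]
safe yaw 0.04227998051549934
```

>>> {"fn": "drive_tool", "kwargs": {"plan": [[[0,0,0],[0,0,0.1],0],[[0,0,0],[0,0,0.1],0]]}}

```text
time: 1.3
position: [0.2475, -0.4912, 0.2313]
tcp_rot: [0.0, 0.983, 0.182, -0.0]
contact_force: [-0.6, 0.3, -0.1]
opening: 0.997
grip_force: 0.0
```

```bash
cat >> h.py <<'E'
def to(X,yaw,s=None):
    "shift mm and turn to bring TCP to X, tool down, tool x at yaw"
    from rig import status
    s=s or status.get_state();R=rot(s);G=Ro.from_matrix([[np.cos(yaw),np.sin(yaw),0],[np.sin(yaw),-np.cos(yaw),0],[0,0,-1]])
    print("shift",(R.inv().apply(np.array(X)-s["position"])*1000).round(1),"turn",(R.inv()*G).as_rotvec().round(4),"t",s["time"],"q",s["q"].round(3))
def here():
    from rig import status
    s=status.get_state();R=rot(s).as_matrix();print("t",round(s["time"],2),"p",(s["position"]*1000).round(2),"yaw",round(np.arctan2(R[1,0],R[0,0]),4),"tilt",R[:2,2].round(4),"F",s["contact_force"].round(2),"M",s["torque"].round(3),"open",round(s["opening"],3),"g",s["grip_force"].round(1))
E
python3 - <<'E'
from h import *
here();to((.4295,-.309,.16),-.092);to((.4295,-.309,.16),np.pi-.092)
E
```

```text
Traceback (most recent call last):
  File "h.py", line 17, in here
    s=status.get_state();R=rot(s).as_matrix();print("t",round(s["time"],2),"p",(s["position"]*1000).round(2),"yaw",round(np.arctan2(R[1,0],R[0,0]),4),"tilt",R[:2,2].round(4),"F",s["contact_force"].round(2),"M",s["torque"].round(3),"open",round(s["opening"],3),"g",s["grip_force"].round(1))
                                                                                                                                                                                                                                                                        ^^^^^^^^^^^^^^^^^^^^^
AttributeError: 'float' object has no attribute 'round'
```

```bash
sed -i 's/s\["grip_force"\].round(1)/round(float(s["grip_force"]),1)/' h.py
python3 - <<'E'
from h import *
here();to((.4295,-.309,.16),-.092);to((.4295,-.309,.16),np.pi-.092)
E
```

```text
t 1.3 p [ 247.52 -491.17  231.29] yaw 0.3652 tilt [-0. -0.] F [-0.62  0.33 -0.05] M [0.049 0.021 0.035] open 0.997 g 0.0
shift [ 235.  -105.2   71.3] turn [0.     0.     0.4572] t 1.3 q [-1.104  0.087  0.176  1.66  -0.     1.672]
shift [ 235.  -105.2   71.3] turn [-0.      0.     -2.6844] t 1.3 q [-1.104  0.087  0.176  1.66  -0.     1.672]
```

>>> {"fn": "drive_tool", "kwargs": {"plan": [[[115,-50,0],[0,0,-1.4],0],[[235,-105,20],[0,0,-1.4],0],[[235,-105,20],[0,0,-1.4],0],[[235,-105,20],[0,0,-1.4],0],[[235,-105,20],[0,0,-1.4],0],[[235,-105,20],[0,0,-1.4],0],[[235,-105,20],[0,0,-1.4],0],[[235,-105,20],[0,0,-1.4],0],[[235,-105,20],[0,0,-1.4],0],[[235,-105,20],[0,0,-1.4],0]]}}

```text
time: 2.3
position: [0.4293, -0.3088, 0.2113]
tcp_rot: [-0.0, 0.631, 0.776, -0.0]
contact_force: [-0.3, -0.1, -1.2]
opening: 0.999
grip_force: 0.0
```

```bash
python3 -c "
from h import *
here();to((.4295,-.309,.15),np.pi-.092)"
```

```text
t 2.3 p [ 429.28 -308.78  211.26] yaw 1.7754 tilt [-0.0001 -0.    ] F [-0.32 -0.11 -1.22] M [ 0.023 -0.01  -0.006] open 0.999 g 0.0
shift [-0.3  0.2 61.3] turn [-1.0000e-04 -1.0000e-04 -1.2742e+00] t 2.3 q [-0.624  0.029  0.077  1.618 -0.     0.743]
```

>>> {"fn": "drive_tool", "kwargs": {"plan": [[[0,0,20],[0,0,-1.274],0],[[0,0,40],[0,0,-1.274],0],[[0,0,60],[0,0,-1.274],0],[[0,0,60],[0,0,-1.274],0],[[0,0,60],[0,0,-1.274],0],[[0,0,60],[0,0,-1.274],0],[[0,0,60],[0,0,-1.274],0],[[0,0,60],[0,0,-1.274],0],[[0,0,60],[0,0,-1.274],0],[[0,0,60],[0,0,-1.274],120]]}}

```text
time: 3.3
position: [0.4292, -0.3089, 0.1513]
tcp_rot: [0.0, 0.049, 0.999, -0.0]
contact_force: [0.2, 0.4, -0.3]
opening: 0.857
grip_force: 0.0
```

```bash
python3 - <<'E'
from h import *
from rig import camera
here();to((.4295,-.309,.0473),np.pi-.092)
S=camera("scene");T=camera("top")
f=lambda im,x,y,w,h,k:cv2.resize(im[y:y+h,x:x+w],None,fx=k,fy=k,interpolation=cv2.INTER_CUBIC)
im=np.hstack([f(S["img"],250,200,80,100,5),f(T["img"],310,160,80,100,5)])
cv2.imwrite("pics/d.png",im)
E
```

```text
t 3.3 p [ 429.24 -308.86  151.33] yaw 3.0441 tilt [ 0.0001 -0.    ] F [ 0.15  0.36 -0.28] M [0.017 0.032 0.046] open 0.857 g 0.0
shift [-3.00e-01 -1.00e-01  1.04e+02] turn [-0.      0.0001 -0.0055] t 3.3 q [-0.624  0.021 -0.048  1.502  0.    -0.526]
```

View pics/d.png

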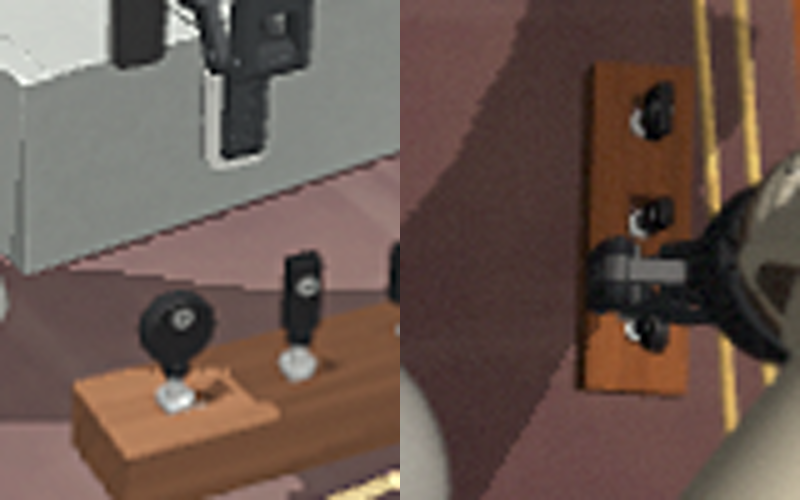

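The round bow sits at scene pixel (284.7,265.7), which agrees with my estimate (284.9,265.1), and the fingers straddle it. Next I descend and close.

>>> {"fn": "drive_tool", "kwargs": {"plan": [[[0,0,40],[0,0,-0.005],120],[[0,0,75],[0,0,-0.005],120],[[0,0,95],[0,0,-0.005],120],[[0,0,104],[0,0,-0.005],120],[[0,0,104],[0,0,-0.005],180],[[0,0,104],[0,0,-0.005],210],[[0,0,104],[0,0,-0.005],255],[[0,0,104],[0,0,-0.005],255],[[0,0,104],[0,0,-0.005],255],[[0,0,104],[0,0,-0.005],255]]}}

```text
time: 4.4
position: [0.43, -0.3094, 0.0488]
tcp_rot: [0.001, 0.048, 0.999, -0.001]
contact_force: [0.7, -0.1, 5.1]
opening: 0.092
grip_force: 61.5
```

```bash
python3 -c "
from h import *
here()"
```

```text
t 4.4 p [ 430.01 -309.43   48.79] yaw 3.0457 tilt [ 0.0021 -0.0016] F [ 0.73 -0.07  5.12] M [-0.024 -0.002  0.002] open 0.092 g 61.5
```

>>> {"fn": "drive_tool", "kwargs": {"plan": [[[0,0,-3],[0,0,0],255],[[0,0,-10],[0,0,0],255],[[0,0,-25],[0,0,0],255],[[0,0,-45],[0,0,0],255],[[0,0,-75],[0,0,0],255],[[0,0,-110],[0,0,0],255],[[0,0,-140],[0,0,0],255],[[0,0,-150],[0,0,0],255],[[0,0,-150],[0,0,0],255]]}}

```text
time: 5.3
position: [0.4298, -0.3093, 0.1992]
tcp_rot: [0.001, 0.048, 0.999, -0.001]
contact_force: [-0.4, -1.1, -1.5]
opening: 0.099
grip_force: 60.9
```

```bash
python3 - <<'E'
from h import *
from rig import camera
here();to((.4716,-.0376,.198),np.pi+.038)
S=camera("scene")
f=lambda im,x,y,w,h,k:cv2.resize(im[y:y+h,x:x+w],None,fx=k,fy=k,interpolation=cv2.INTER_CUBIC)
s=__import__("rig").status.get_state();b=s["position"]+[0,0,.0187]
print(proj(S,[b,b-[0,0,.0555],b-[0,0,.034]]))
cv2.imwrite("pics/e.png",f(S["img"],245,150,80,100,5))
E
```

```text
t 5.3 p [ 429.77 -309.27  199.23] yaw 3.0458 tilt [ 0.0024 -0.0017] F [-0.37 -1.11 -1.46] M [ 0.019  0.018 -0.02 ] open 0.099 g 60.9
shift [-15.6 274.4   0.9] turn [-0.0017  0.0025 -0.1338] t 5.3 q [-0.624  0.025  0.049  1.592  0.    -0.528]
[[286.87620277 193.48514203]
 [286.2017966  221.34470144]
 [286.46151456 210.76107924]]
```

View pics/e.png

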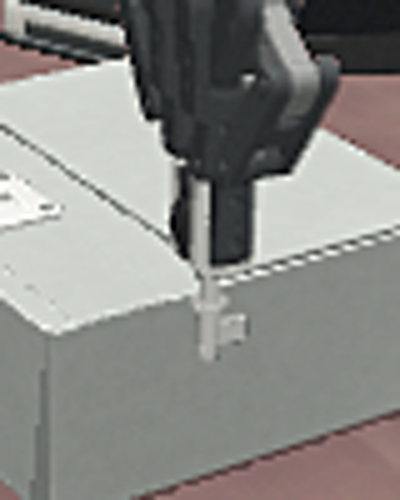

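The key hangs plumb from the pads. Its tip is at scene pixel (285.9,221.5), against a predicted (286.2,221.3). I'll carry it over the lock.

>>> {"fn": "drive_tool", "kwargs": {"plan": [[[-2,30,0],[-0.002,0.003,-0.134],255],[[-4,70,0],[-0.002,0.003,-0.134],255],[[-8,120,0],[-0.002,0.003,-0.134],255],[[-10,170,0],[-0.002,0.003,-0.134],255],[[-13,220,0],[-0.002,0.003,-0.134],255],[[-15,255,0],[-0.002,0.003,-0.134],255],[[-15.6,270,0],[-0.002,0.003,-0.134],255],[[-15.6,274.4,0],[-0.002,0.003,-0.134],255],[[-15.6,274.4,25],[-0.002,0.003,-0.134],255],[[-15.6,274.4,45],[-0.002,0.003,-0.134],255]]}}

```text
time: 6.35
position: [0.4706, -0.0376, 0.1504]
tcp_rot: [-0.002, -0.019, 1.0, 0.001]
contact_force: [-0.3, -0.7, -0.9]
opening: 0.096
grip_force: 60.8
```

>>> {"fn": "drive_tool", "kwargs": {"plan": [[[0,0,0],[0,0,0],255],[[0,0,0],[0,0,0],255]]}}

```text
time: 6.55
position: [0.4705, -0.0378, 0.152]
tcp_rot: [-0.002, -0.019, 1.0, 0.001]
contact_force: [-0.2, 0.0, -0.4]
opening: 0.094
grip_force: 60.7
```

```bash
python3 - <<'E'
from h import *
from rig import camera
here();to((.4716,-.0376,.154),np.pi+.038)
S=camera("scene");T=camera("top")
f=lambda im,x,y,w,h,k:cv2.resize(im[y:y+h,x:x+w],None,fx=k,fy=k,interpolation=cv2.INTER_CUBIC)
s=__import__("rig").status.get_state();b=s["position"]+[0,0,.0172]
h=np.array([.4716,-.0376,.103]);e=np.array([np.cos(.038),np.sin(.038),0])
print(proj(S,[b-[0,0,.0555],b-[0,0,.034],h,h+.0156*e,h-.0047*e]))
cv2.imwrite("pics/f.png",np.hstack([f(S["img"],205,150,60,70,8)[:560],f(T["img"],235,185,40,70,8)]))
E
```

```text
t 6.55 p [470.51 -37.82 151.98] yaw -3.1043 tilt [-0.0044  0.0021] F [-0.18  0.02 -0.45] M [ 0.021  0.005 -0.036] open 0.094 g 60.7
shift [-1.1  0.2 -2. ] turn [ 0.0023 -0.0043 -0.0007] t 6.55 q [-0.081 -0.11  -0.172  1.513  0.002 -0.119]
[[241.42960658 185.56431648]
 [241.21738362 177.2614917 ]
 [241.65684753 190.03750407]
 [247.36010561 188.62802411]
 [239.9238786  190.46586193]]
```

View pics/f.png

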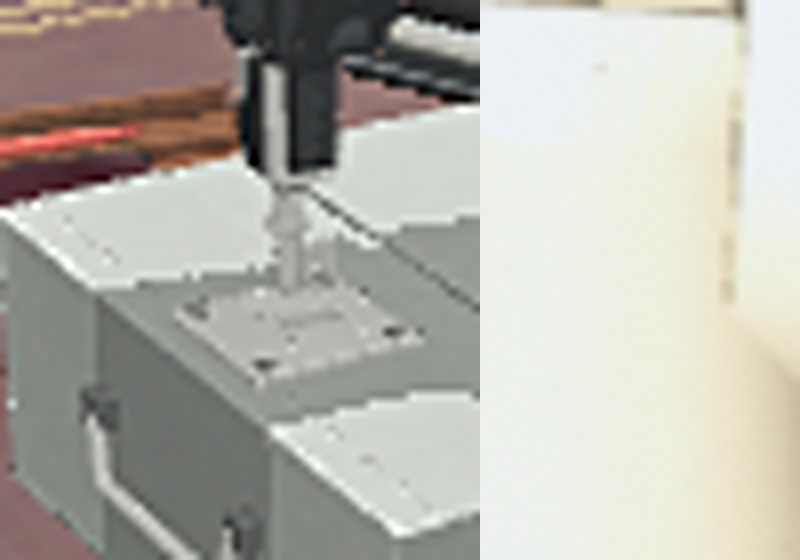

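In the scene view the slot shows at about (240–247,189.5), matching the predicted hole, and the tip is right over it. Now I feel downward.

>>> {"fn": "drive_tool", "kwargs": {"plan": [[[-1,0,3],[0.002,-0.004,0],255],[[-1,0,6],[0.002,-0.004,0],255],[[-1,0,8],[0.002,-0.004,0],255],[[-1,0,9.5],[0.002,-0.004,0],255],[[-1,0,11],[0.002,-0.004,0],255],[[-1,0,12.5],[0.002,-0.004,0],255],[[-1,0,14],[0.002,-0.004,0],255],[[-1,0,15],[0.002,-0.004,0],255]]}}

```text
time: 7.45
position: [0.4719, -0.0371, 0.1371]
tcp_rot: [0.001, -0.019, 1.0, 0.0]
contact_force: [0.2, -0.3, -0.2]
opening: 0.097
grip_force: 60.7
```

```bash
python3 -c "
from h import *
here()"
```

```text
t 7.45 p [471.91 -37.14 137.13] yaw -3.1033 tilt [0.001  0.0002] F [ 0.16 -0.27 -0.24] M [-0.009  0.019  0.035] open 0.097 g 60.7
```

>>> {"fn": "drive_tool", "kwargs": {"plan": [[[0,0,1.5],[0,0,0],255],[[0,0,3],[0,0,0],255],[[0,0,4],[0,0,0],255],[[0,0,5],[0,0,0],255],[[0,0,6],[0,0,0],255],[[0,0,7],[0,0,0],255]]}}

```text
time: 8.05
position: [0.472, -0.0372, 0.1302]
tcp_rot: [0.001, -0.019, 1.0, 0.0]
contact_force: [-0.4, 0.1, -0.2]
opening: 0.098
grip_force: 60.7
```

```bash
python3 -c "
from h import *
here()"
```

```text
t 8.05 p [471.96 -37.17 130.21] yaw -3.1034 tilt [0.0011 0.0002] F [-0.4   0.13 -0.21] M [0.003 0.003 0.017] open 0.098 g 60.7
```

>>> {"fn": "drive_tool", "kwargs": {"plan": [[[0,0,1],[0,0,0],255],[[0,0,2],[0,0,0],255],[[0,0,3],[0,0,0],255],[[0,0,4],[0,0,0],255],[[0,0,5],[0,0,0],255]]}}

```text
time: 8.55
position: [0.472, -0.0371, 0.1252]
tcp_rot: [0.001, -0.019, 1.0, 0.0]
contact_force: [-0.2, 0.1, -0.6]
opening: 0.088
grip_force: 60.7
```

```bash
python3 -c "
from h import *
here()"
```

```text
t 8.55 p [471.98 -37.15 125.23] yaw -3.1034 tilt [0.0012 0.0002] F [-0.18  0.11 -0.62] M [ 0.038  0.005 -0.038] open 0.088 g 60.7
```

>>> {"fn": "drive_tool", "kwargs": {"plan": [[[0,0,1],[0,0,0],255],[[0,0,2],[0,0,0],255],[[0,0,3],[0,0,0],255],[[0,0,4],[0,0,0],255],[[0,0,4.5],[0,0,0],255],[[0,0,5],[0,0,0],255]]}}

```text
time: 9.15
position: [0.472, -0.0372, 0.1202]
tcp_rot: [0.001, -0.019, 1.0, 0.0]
contact_force: [-0.5, 0.1, -0.3]
opening: 0.093
grip_force: 60.7
```

```bash
python3 -c "
from h import *
here()"
```

```text
t 9.15 p [471.96 -37.16 120.21] yaw -3.1034 tilt [0.0011 0.0002] F [-0.55  0.05 -0.32] M [-0.01  -0.04   0.001] open 0.093 g 60.7
```

>>> {"fn": "drive_tool", "kwargs": {"plan": [[[0,0,0.5],[0,0,0],255],[[0,0,1],[0,0,0],255],[[0,0,1.5],[0,0,0],255],[[0,0,2],[0,0,0],255],[[0,0,2],[0,0,0],255]]}}

```text
time: 9.65
position: [0.4721, -0.0371, 0.1197]
tcp_rot: [0.001, -0.019, 1.0, 0.0]
contact_force: [-3.7, 0.4, 11.0]
opening: 0.094
grip_force: 62.6
```

```bash
python3 -c "
from h import *
here()"
```

```text
t 9.65 p [472.15 -37.15 119.69] yaw -3.1034 tilt [0.0026 0.0001] F [-3.68  0.42 11.04] M [ 0.094  0.959 -0.037] open 0.094 g 62.6
```

The stop comes at exactly the height expected for the collar on the plate. I'll ease off a little and turn clockwise.

>>> {"fn": "drive_tool", "kwargs": {"plan": [[[0,0,-1],[0,0,0],255],[[0,0,-1],[0,0,0.06],255],[[0,0,-1],[0,0,0.12],255],[[0,0,-1],[0,0,0.18],255],[[0,0,-1],[0,0,0.24],255],[[0,0,-1],[0,0,0.3],255],[[0,0,-1],[0,0,0.36],255]]}}

```text
time: 10.35
position: [0.4726, -0.0365, 0.1198]
tcp_rot: [0.001, 0.161, 0.987, 0.001]
contact_force: [2.1, 4.7, 3.4]
opening: 0.094
grip_force: 61.2
```

```bash
python3 -c "
from h import *
here()"
```

```text
t 10.35 p [472.57 -36.51 119.82] yaw 2.8179 tilt [0.0027 0.0017] F [2.11 4.68 3.4 ] M [ 0.845 -0.25   0.05 ] open 0.094 g 61.2
```

>>> {"fn": "drive_tool", "kwargs": {"plan": [[[0,0.7,0],[0,0,0.06],255],[[0,0.7,0],[0,0,0.12],255],[[0,0.7,0],[0,0,0.18],255],[[0,0.7,0],[0,0,0.24],255],[[0,0.7,0],[0,0,0.3],255],[[0,0.7,0],[0,0,0.36],255]]}}

```text
time: 10.95
position: [0.4726, -0.0364, 0.1198]
tcp_rot: [0.001, 0.335, 0.942, 0.001]
contact_force: [-0.7, 0.6, 4.0]
opening: 0.094
grip_force: 61.4
```

```bash
python3 -c "
from h import *
here()"
```

```text
t 10.95 p [472.6  -36.41 119.8 ] yaw 2.4575 tilt [0.0023 0.0004] F [-0.68  0.56  4.02] M [0.109 0.082 0.004] open 0.094 g 61.4
```

>>> {"fn": "drive_tool", "kwargs": {"plan": [[[0,0,0],[0,0,0.06],255],[[0,0,0],[0,0,0.12],255],[[0,0,0],[0,0,0.18],255],[[0,0,0],[0,0,0.24],255],[[0,0,0],[0,0,0.3],255],[[0,0,0],[0,0,0.34],255]]}}

```text
time: 11.55
position: [0.4725, -0.0366, 0.1198]
tcp_rot: [0.001, 0.49, 0.872, 0.0]
contact_force: [-0.2, -0.8, 4.5]
opening: 0.096
grip_force: 61.4
```

```bash
python3 -c "
from h import *
here()"
```

```text
t 11.55 p [472.49 -36.62 119.79] yaw 2.1175 tilt [ 0.0021 -0.0002] F [-0.2  -0.77  4.49] M [-0.14   0.115  0.068] open 0.096 g 61.4
```

>>> {"fn": "drive_tool", "kwargs": {"plan": [[[0,0,0],[0,0,0.04],255],[[0,0,0],[0,0,0.08],255],[[0,0,0],[0,0,0.12],255]]}}

```text
time: 11.85
position: [0.4725, -0.0367, 0.1198]
tcp_rot: [0.001, 0.541, 0.841, 0.0]
contact_force: [-0.8, -1.4, 3.9]
opening: 0.091
grip_force: 61.4
```

```bash
python3 -c "
from h import *
here()"
```

```text
t 11.85 p [472.48 -36.68 119.79] yaw 1.9981 tilt [ 0.0021 -0.0003] F [-0.77 -1.37  3.94] M [-0.298  0.182  0.068] open 0.091 g 61.4
```

>>> {"fn": "drive_tool", "kwargs": {"plan": [[[0,0,0],[0,0,0.04],255],[[0,0,0],[0,0,0.08],255],[[0,0,0],[0,0,0.11],255]]}}

```text
time: 12.15
position: [0.4724, -0.0368, 0.1198]
tcp_rot: [0.001, 0.587, 0.81, 0.0]
contact_force: [-1.1, -1.9, 4.8]
opening: 0.092
grip_force: 61.6
```

```bash
python3 - <<'E'
from h import *
from rig import camera
here()
S=camera("scene")
f=lambda im,x,y,w,h,k:cv2.resize(im[y:y+h,x:x+w],None,fx=k,fy=k,interpolation=cv2.INTER_CUBIC)
cv2.imwrite("pics/g.png",f(S["img"],190,110,160,120,5))
E
```

```text
t 12.15 p [472.4  -36.76 119.76] yaw 1.8881 tilt [ 0.0019 -0.0005] F [-1.09 -1.91  4.83] M [-0.352  0.136  0.127] open 0.092 g 61.6
```

View pics/g.png

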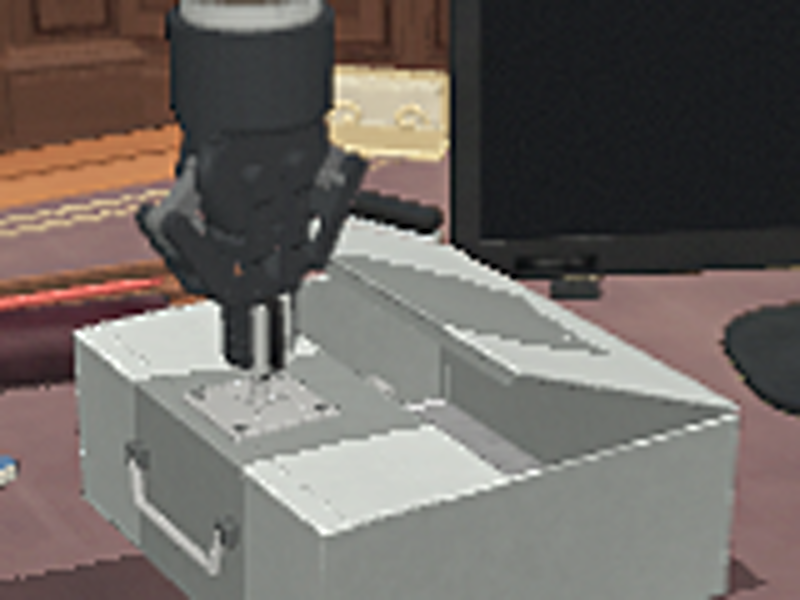

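The lid has sprung up; its front edge now runs from about (350,265) to (520,375) in the crop. I'll turn the key back.

>>> {"fn": "drive_tool", "kwargs": {"plan": [[[0,0,0],[0,0,-0.08],255],[[0,0,0],[0,0,-0.18],255],[[0,0,0],[0,0,-0.28],255],[[0,0,0],[0,0,-0.38],255],[[0,0,0],[0,0,-0.48],255],[[0,0,0],[0,0,-0.58],255],[[0,0,0],[0,0,-0.68],255],[[0,0,0],[0,0,-0.78],255],[[0,0,0],[0,0,-0.88],255]]}}

```text
time: 13.1
position: [0.4721, -0.0369, 0.1198]
tcp_rot: [0.001, 0.183, 0.983, -0.0]
contact_force: [-2.2, -1.7, 6.5]
opening: 0.095
grip_force: 61.6
```

```bash
python3 -c "
from h import *
here();to((.472,-.0371,.1197),3.1798)"
```

```text
t 13.1 p [472.13 -36.91 119.81] yaw 2.7742 tilt [ 0.0014 -0.0008] F [-2.22 -1.73  6.49] M [-0.644  0.652 -0.056] open 0.095 g 61.6
shift [ 0.  -0.2  0.1] turn [-0.0006  0.0015 -0.4056] t 13.1 q [-7.800e-02 -1.110e-01 -2.350e-01  1.445e+00 -1.000e-03  2.900e-01]
```

>>> {"fn": "drive_tool", "kwargs": {"plan": [[[0,-0.2,-0.3],[0,0,-0.08],255],[[0,-0.4,-0.3],[0,0,-0.16],255],[[0,-0.4,-0.3],[0,0,-0.24],255],[[0,-0.4,-0.3],[0,0,-0.32],255],[[0,-0.4,-0.3],[0,0,-0.37],255],[[0,-0.4,-0.3],[0,0,-0.405],255],[[0,-0.4,-0.3],[0,0,-0.405],255]]}}

```text
time: 13.8
position: [0.4721, -0.0373, 0.1198]
tcp_rot: [0.001, -0.017, 1.0, -0.0]
contact_force: [-0.7, -3.9, 4.8]
opening: 0.092
grip_force: 61.3
```

```bash
python3 -c "
from h import *
here();to((.472,-.0371,.1197),3.1798)"
```

```text
t 13.8 p [472.11 -37.3  119.79] yaw -3.1077 tilt [ 0.0014 -0.0008] F [-0.66 -3.94  4.81] M [-0.86   0.241  0.003] open 0.092 g 61.3
shift [0.1 0.2 0.1] turn [-0.0009  0.0014 -0.0044] t 13.8 q [-7.800e-02 -1.110e-01 -2.350e-01  1.445e+00 -1.000e-03 -1.120e-01]
```

>>> {"fn": "drive_tool", "kwargs": {"plan": [[[0,-0.4,0],[0,0,-0.004],255],[[0,-0.4,-1],[0,0,-0.004],255],[[0,-0.4,-2],[0,0,-0.004],255],[[0,-0.4,-3],[0,0,-0.004],255]]}}

```text
time: 14.2
position: [0.4719, -0.0373, 0.1222]
tcp_rot: [0.0, -0.018, 1.0, 0.0]
contact_force: [0.2, -2.9, -1.3]
opening: 0.092
grip_force: 60.4
```

```bash
python3 -c "
from h import *
here()"
```

```text
t 14.2 p [471.86 -37.33 122.21] yaw -3.1047 tilt [0.0003 0.    ] F [ 0.2  -2.92 -1.31] M [-0.729 -0.016 -0.013] open 0.092 g 60.4
```

Coming out freely; I'll continue.

>>> {"fn": "drive_tool", "kwargs": {"plan": [[[0,-0.3,-2],[0,0,0],255],[[0,-0.3,-4],[0,0,0],255],[[0,-0.3,-6],[0,0,0],255],[[0,-0.3,-8],[0,0,0],255]]}}

```text
time: 14.6
position: [0.4722, -0.0373, 0.1309]
tcp_rot: [0.001, -0.019, 1.0, 0.0]
contact_force: [-0.4, -0.8, -0.2]
opening: 0.094
grip_force: 60.7
```

```bash
python3 -c "
from h import *
here()"
```

```text
t 14.6 p [472.16 -37.27 130.9 ] yaw -3.1042 tilt [0.0014 0.0009] F [-0.37 -0.75 -0.18] M [-0.051 -0.038 -0.045] open 0.094 g 60.7
```

>>> {"fn": "drive_tool", "kwargs": {"plan": [[[0,0,-6],[0,0,0],255],[[0,0,-20],[0,0,0],255],[[0,0,-40],[0,0,0],255],[[0,0,-60],[0,0,0],255],[[0,0,-68],[0,0,0],255],[[0,0,-68],[0,0,0],255]]}}

```text
time: 15.2
position: [0.4726, -0.0376, 0.2002]
tcp_rot: [0.002, -0.019, 1.0, 0.0]
contact_force: [-0.8, 0.5, -1.0]
opening: 0.094
grip_force: 60.7
```

```bash
python3 -c "
from h import *
here();to((.4298,-.3093,.199),3.0458)"
```

```text
t 15.2 p [472.63 -37.57 200.17] yaw -3.1043 tilt [0.0036 0.0001] F [-0.75  0.5  -1.04] M [ 0.049 -0.007 -0.013] open 0.094 g 60.7
shift [  52.9 -269.9    1. ] turn [0.0002 0.0036 0.1331] t 15.2 q [-0.08  -0.107 -0.077  1.597  0.    -0.117]
```

>>> {"fn": "drive_tool", "kwargs": {"plan": [[[6,-30,0],[0,0.004,0.133],255],[[15,-75,0],[0,0.004,0.133],255],[[25,-125,0],[0,0.004,0.133],255],[[35,-175,0],[0,0.004,0.133],255],[[44,-225,0],[0,0.004,0.133],255],[[50,-255,0],[0,0.004,0.133],255],[[52.9,-267,0],[0,0.004,0.133],255],[[52.9,-269.9,0],[0,0.004,0.133],255],[[52.9,-269.9,0],[0,0.004,0.133],255],[[52.9,-269.9,0],[0,0.004,0.133],255]]}}

```text
time: 16.2
position: [0.4295, -0.308, 0.1984]
tcp_rot: [-0.001, 0.047, 0.999, 0.0]
contact_force: [0.1, -0.3, -0.2]
opening: 0.098
grip_force: 60.7
```

```bash
python3 - <<'E'
from h import *
here();to((.4299,-.3093,.090),3.0458)
E
```

```text
t 16.2 p [ 429.51 -308.05  198.45] yaw 3.0471 tilt [-0.0029  0.0007] F [ 0.13 -0.28 -0.18] M [-0.012  0.004  0.005] open 0.098 g 60.7
shift [ -0.8  -1.3 108.4] turn [ 0.0004 -0.0029  0.0013] t 16.2 q [-6.220e-01  2.800e-02  5.100e-02  1.596e+00 -1.000e-03 -5.270e-01]
```

>>> {"fn": "drive_tool", "kwargs": {"plan": [[[-0.8,-1.3,30],[0,-0.003,0.001],255],[[-0.8,-1.3,65],[0,-0.003,0.001],255],[[-0.8,-1.3,95],[0,-0.003,0.001],255],[[-0.8,-1.3,115],[0,-0.003,0.001],255],[[-0.8,-1.3,122],[0,-0.003,0.001],255],[[-0.8,-1.3,122],[0,-0.003,0.001],255]]}}

```text
time: 16.8
position: [0.4295, -0.3095, 0.0761]
tcp_rot: [-0.0, 0.048, 0.999, 0.0]
contact_force: [-1.1, 0.2, -0.5]
opening: 0.093
grip_force: 60.7
```

```bash
python3 - <<'E'
from h import *
here();to((.4299,-.3093,.066),3.0458)
E
```

```text
t 16.8 p [ 429.51 -309.47   76.09] yaw 3.0462 tilt [-0.0007  0.0008] F [-1.13  0.2  -0.55] M [-0.028  0.001  0.02 ] open 0.093 g 60.7
shift [-0.4  0.2 10.1] turn [ 0.0008 -0.0008  0.0004] t 16.8 q [-0.624  0.036 -0.177  1.359  0.    -0.529]
```

>>> {"fn": "drive_tool", "kwargs": {"plan": [[[-0.4,0.1,3],[0,0,0],255],[[-0.4,0.1,6],[0,0,0],255],[[-0.4,0.1,8],[0,0,0],255],[[-0.4,0.1,10],[0,0,0],255],[[-0.4,0.1,12],[0,0,0],255],[[-0.4,0.1,14],[0,0,0],255]]}}

```text
time: 17.4
position: [0.4299, -0.3106, 0.0624]
tcp_rot: [0.0, 0.048, 0.999, 0.0]
contact_force: [0.5, 0.4, -0.3]
opening: 0.094
grip_force: 60.7
```

```bash
python3 - <<'E'
from h import *
here()
E
```

```text
t 17.4 p [ 429.89 -310.59   62.36] yaw 3.0446 tilt [0.0002 0.    ] F [ 0.46  0.35 -0.27] M [-0.015 -0.005  0.035] open 0.094 g 60.7
```

>>> {"fn": "drive_tool", "kwargs": {"plan": [[[0,1.2,1],[0,0,0],255],[[0,1.2,3],[0,0,0],255],[[0,1.2,5],[0,0,0],255],[[0,1.2,7],[0,0,0],255],[[0,1.2,9],[0,0,0],255],[[0,1.2,11],[0,0,0],255]]}}

```text
time: 18.0
position: [0.43, -0.3093, 0.0513]
tcp_rot: [0.0, 0.048, 0.999, 0.0]
contact_force: [0.7, -0.9, -0.9]
opening: 0.099
grip_force: 60.7
```

```bash
python3 - <<'E'
from h import *
here()
E
```

```text
t 18.0 p [ 430.01 -309.33   51.3 ] yaw 3.0448 tilt [0.0001 0.0001] F [ 0.67 -0.91 -0.87] M [ 0.068 -0.02   0.003] open 0.099 g 60.7
```

>>> {"fn": "drive_tool", "kwargs": {"plan": [[[0,0,1],[0,0,0],255],[[0,0,2],[0,0,0],255],[[0,0,3],[0,0,0],255],[[0,0,3.3],[0,0,0],255],[[0,0,3.3],[0,0,0],255]]}}

```text
time: 18.5
position: [0.4301, -0.3094, 0.0488]
tcp_rot: [0.0, 0.048, 0.999, -0.0]
contact_force: [-2.0, 1.7, 4.8]
opening: 0.092
grip_force: 61.6
```

```bash
python3 - <<'E'
from h import *
here()
E
```

```text
t 18.5 p [ 430.11 -309.4    48.8 ] yaw 3.0447 tilt [ 0.0006 -0.0003] F [-1.97  1.7   4.81] M [ 0.261  0.351 -0.016] open 0.092 g 61.6
```

The collar is seated on the block at the original pose. I'll release and rise.

>>> {"fn": "drive_tool", "kwargs": {"plan": [[[0,0,0],[0,0,0],235],[[0,0,0],[0,0,0],215],[[0,0,0],[0,0,0],190],[[0,0,0],[0,0,0],150],[[0,0,0],[0,0,0],120],[[0,0,0],[0,0,0],120],[[0,0,-5],[0,0,0],120],[[0,0,-30],[0,0,0],120],[[0,0,-70],[0,0,0],120],[[0,0,-110],[0,0,0],120]]}}

```text
time: 19.5
position: [0.4296, -0.309, 0.1594]
tcp_rot: [-0.0, 0.048, 0.999, 0.0]
contact_force: [1.0, -0.2, 1.0]
opening: 0.532
grip_force: 0.0
```

>>> {"fn": "drive_tool", "kwargs": {"plan": [[[0,0,-20],[0,0,0],120],[[0,0,-20],[0,0,0],120],[[0,0,-20],[0,0,0],120]]}}

```text
time: 19.8
position: [0.4301, -0.3094, 0.1782]
tcp_rot: [0.0, 0.048, 0.999, -0.0]
contact_force: [0.8, -0.3, -1.0]
opening: 0.529
grip_force: 0.0
```

```bash
python3 - <<'E'
from h import *
from rig import camera
here()
S=camera("scene")
f=lambda im,x,y,w,h,k:cv2.resize(im[y:y+h,x:x+w],None,fx=k,fy=k,interpolation=cv2.INTER_CUBIC)
cv2.imwrite("pics/h.png",f(S["img"],200,140,160,160,3.7))
E
```

```text
t 19.8 p [ 430.09 -309.4   178.23] yaw 3.0448 tilt [ 0.0005 -0.0002] F [ 0.82 -0.26 -0.97] M [ 0.01  -0.012  0.022] open 0.529 g 0.0
```

View pics/h.png

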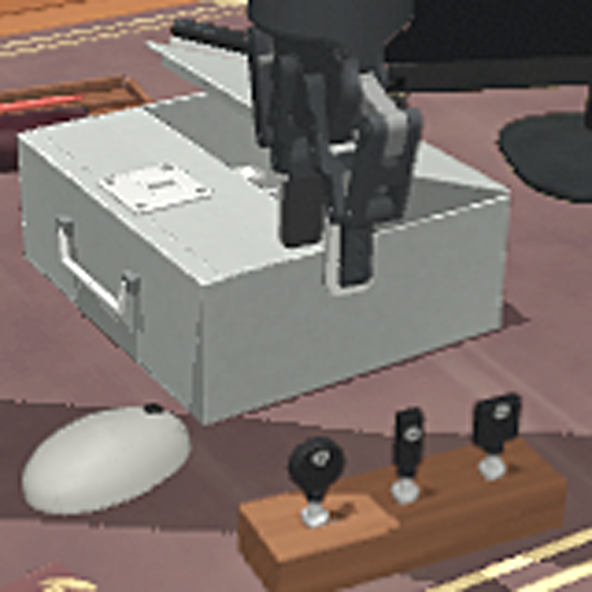

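The key stands upright and fully down in its slot, with the bow at crop (316,465). The lid is up and the other keys and the mouse are where they were.

```bash
python3 -c "
from rig import order
print(order.hand_in())"
```

```text
the job is handed in; nothing more can be done
None
```

The safe is unlocked with its lid up, the round-bow key is back fully down in its own slot, and the job is handed in at about 20 s; the hand-in gave no verdict.

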